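# Hook a vial carrier out of a deep jar

### The job

Two deep narrow jars each hold a small carrier: fetch out the one that is loaded with vials, using the long hooked picker under its wire handle, and stand it upright in the low tray without dropping it. Then hang the picker back in its stand. Leave the empty carrier in its jar and keep the fingers off the carriers.

Things in the scene. Friction and masses are not known exactly. Their poses are not given: they have to be found in the camera images.
- loaded_carrier: Carrier with 4 vials, in one of two jars: white block 76 (x) x 46 x 14 mm, vials 12 mm thick at x +-24, y +-14, tops at z 28. Arched 4 mm wire handle over its middle: posts at x 0, y +-19; crossbar along y at x 0, straight for y -13 to 13, underside z 48, top z 52. Origin: centre of underside, z up. 0.12 kg. Same either way round. Stands within 3 mm and 3 degrees of its jar's centre and x axis.
- empty_carrier: Bystander in the other jar: same block, handle and origin but no vials, only 4 flat grey seats. The two jars are alike, clear and fixed: inside 92 mm (along the carrier's x) x 56 mm, outside with lip 108 x 72 mm, floor 4 mm and rim 130 mm above the worktop. Which jar holds which carrier changes.
- picker: Hooked tool hanging upright in the stand, 0.12 kg. Origin: handle axis, underside of foot; z up. Handle black, 18 mm square, z 116 to 176. Collar 64 (x) x 42 mm, z 112 to 116. Shaft x -15 to -7. Foot points to +x: x -15 to 15, 10 mm wide, top z 6; lip at x 11 to 15 up to z 11. A wire lies on the foot between shaft and lip. Its x axis starts within 20 degrees of the carriers' x axes.
- station: Fixed base, origin at its underside, z up. Stand at x -64 mm: plate 84 x 76, top z 120, slot 44 (x) x 22; the foot goes down the slot, the collar rests on the plate (picker's origin then at z 8, its x along station x). Steel tray at x 46: inside 114 (x) x 70, floor z 7, rim z 20; the carrier goes in lengthwise along x. A microscope to its right is 360 mm tall.
There are look-alikes about, which are no part of the job. What is shaped like the loaded_carrier but red is not meant.

How it is judged:
By the outcome, as a careful person would: the job done as asked, in the order asked, and still so for the second after the job is handed in, with the robot touching nothing.
It also fails if it takes over 64 s, if anything falls off the work surface, if the arm or the gripper's body presses on something with over 40 N, if the wrist force passes 120 N, or if a joint passes its speed limit or range.

### The arm

A 6-joint arm with a two-finger parallel gripper is mounted at the origin on a cart in front of the work surface, level with it; the furniture and walls round the work are solid. World frame = base frame: x ahead of the robot, y to its left, z up, the work surface at z = 0. Lengths are in m, angles in rad, forces in N, time in s.
With the tool pointing down it reaches from about 0.375 to 0.925 m from the base axis. Payload 5.7 kg.
Tool frame: the origin (TCP) lies midway between the tips of the shut fingers; the grasp point (between the pads) lies 19 mm behind it (robot.pinch_z is the distance from the TCP to the grasp point, in m); z points along the fingers, y is the line along which they close (so a half turn about z gives the same grasp; the last joint's range is limited). The gripper opens to 85 mm and grips with 20 to 120 N. Pads are 22 mm wide; open, the fingers measure 114 mm over their backs; the gripper's body (76 mm by 85 mm) begins 54 mm behind the grasp point. The pads swing forward as they close: fully open they stand 13 mm farther back than shut.
Start: joints at [-1.316, 0.359, 1.51, -0, 1.272, -0.115], TCP at [0.217, -0.559, 0.231] pointing down, gripper open.
Joint ranges: [-2.97, 2.97], [-1.01, 2.36], [0.21, 2.38], [-0.96, 4.11], [0.2, 2.71], [-2.98, 2.98]. Speed limits (rad/s): [2.39, 2.39, 3.14, 3.14, 3.14, 3.14].

### API

Orientations are given as a rotation vector (axis times angle).
In Python, from bench import robot gives the robot as it stands. The module is installed in compiled form; this text tells all that it offers.
- The arm moves only by the tool carry_out, never from a script. Its argument "motion" is a list of rows, each a list of 5 numbers: the closure in counts, from 0 (fully open) to 255 (shut), then the shift along the tool's x, y, z in cm, then the turn about the tool's z in degrees. In form: [[claw, x, y, z, spin], ...]. A call has 1 to 5 rows; each row shifts and turns the commanded pose from where the row before left it, along the tool's axes as they then stand; what a row does not reach is not made up. A row lasts 1/8 s, in which the tool goes at most 62.5 mm and 10.7 degrees, less where a joint would pass 70% of its speed; a pose out of reach is approached as far as the arm can. A call is refused whole if a number of a shift passes 6.25 or a number of a turn 10.7, either way. A call with a gripper value outside its range is refused whole. The fingers move at their own pace and stop on an object; "force" is the grip in N (left out, the last holds). Time passes only in rows, so rows that do not move let the fingers close. It gives the time, the measured TCP pose, the force, the opening and the grip force at its end, in the units of the state.
- robot.observe(): the state, without advancing time (a new reading comes with each control period).
- robot.camera(name): name is "side" or "top"; returns the picture (384x512x3 uint8, red, green, blue); there is no depth.
- robot.camera_info(name): a dict with "intrinsics" (3x3 intrinsics, pixels), "dist_coeffs" ([k1, k2, p1, p2, k3] as OpenCV has them; the pictures are not rectified), "world_from_camera" (4x4, takes a point from camera to world coordinates). Camera axes: x right, y down, z forward; pixel columns grow to the right and rows downward; lengths in m; the calibration is good to about 2 mm. A picture is of the moment at which its call begins. camera_info takes no time and is no camera call.
- robot.sign_off(): hands the job in; it is judged then, once.
The state is a dict: "time": time; "qpos": joint angles; "dq": joint speeds; "joint_efforts": joint torques, N m; "position": TCP position; "tcp_rot": TCP orientation; "ft_force": force on the tool from outside, world axes, zero at the start; "moment": the same for the moment, N m; "gripper_width": finger opening in m; "gripper_force": force on a finger pad.
Only numpy, scipy, OpenCV 4.12 (cv2) and the standard library are available. Lean on these libraries where they do the work, as an engineer would, in place of code of your own. Each camera call takes 0.05 s, during which the arm holds its last target. There are 200 camera calls.

## Working session

There is one attempt and no reset: what is moved stays moved. The work goes in short steps, Python scripts to look and compute and a tool call to move; the robot and the scene stay as the last step left them, time stands still between calls to the robot, and variables do not carry over. Pictures are saved under pics/ and viewed, at most 10 in all, crops included, and the job is handed in when it is done.

Besides the shell and the picture viewer there is one more tool, called after "Emit:" as name(argument=value, ...) on one line, values as JSON. carry_out: Moves the arm, as the interface text tells. Its arguments: {"type":"object","properties":{"motion":{"type":"array"},"force":{"type":"number"}},"required":["motion"]}

```bash
mkdir -p pics; python3 - <<'E'
from bench import robot
import cv2,numpy as np
for n in("side","top"):
    im=robot.camera(n);cv2.imwrite(f"pics/{n}0.png",im[:,:,::-1]);np.save(f"{n}0.npy",im)
    i=robot.camera_info(n);print(n,np.round(i["intrinsics"],1).tolist(),i["dist_coeffs"],np.round(i["world_from_camera"],4).tolist())
s=robot.observe();print(s["time"],s["position"],s["tcp_rot"],s["gripper_width"],robot.pinch_z)
E
```

```text
side [[367.3, 0.0, 251.4], [0.0, 367.3, 184.6], [0.0, 0.0, 1.0]] [-0.03921636  0.          0.          0.          0.        ] [[-0.9871, -0.1199, 0.1062, 0.319], [-0.1592, 0.6643, -0.7303, 0.9483], [0.017, -0.7378, -0.6748, 0.9019], [0.0, 0.0, 0.0, 1.0]]
top [[451.5, 0.0, 262.1], [0.0, 451.5, 190.4], [0.0, 0.0, 1.0]] [-0.00724859  0.          0.          0.          0.        ] [[0.0303, -0.9978, 0.0595, 0.3818], [-0.9995, -0.0299, 0.0073, 0.0332], [-0.0055, -0.0597, -0.9982, 1.2821], [0.0, 0.0, 0.0, 1.0]]
0.1 [ 0.2166559  -0.55884765  0.23053117] [-3.08638881e+00 -5.77191325e-01  2.22806574e-04] 0.08528466558634362 0.0187
```

View pics/top0.png

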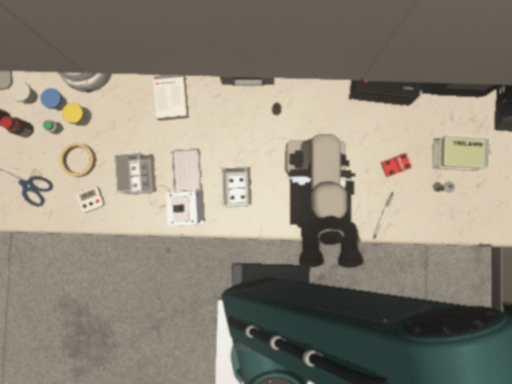

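View pics/side0.png

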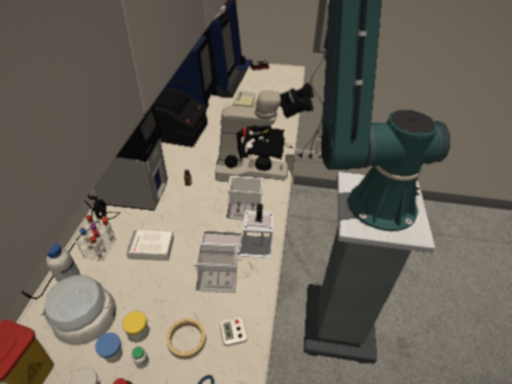

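```bash
python3 - <<'E'
import cv2,numpy as np
t=np.load("top0.npy")[140:235,105:260,::-1];s=np.load("side0.npy")[170:300,185:285,::-1]
a=cv2.resize(t,None,fx=5,fy=5,interpolation=cv2.INTER_CUBIC)
for k in range(0,155,10):cv2.putText(a,str(105+k),(k*5,8),0,.3,(0,0,255));cv2.line(a,(k*5,8),(k*5,14),(0,0,255))
for k in range(0,95,10):cv2.putText(a,str(140+k),(0,k*5+4),0,.3,(0,0,255))
cv2.imwrite("pics/topc.png",a)
b=cv2.resize(s,None,fx=4.5,fy=4.5,interpolation=cv2.INTER_CUBIC)
for k in range(0,100,10):cv2.putText(b,str(185+k),(int(k*4.5),8),0,.3,(0,0,255))
for k in range(0,130,10):cv2.putText(b,str(170+k),(0,int(k*4.5)+4),0,.3,(0,0,255))
cv2.imwrite("pics/sidec.png",b)
E
```

```text
(no output)
```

View pics/topc.png

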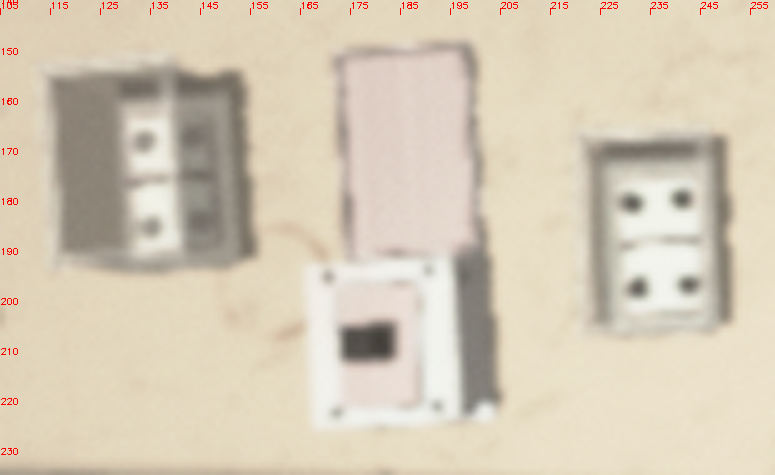

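View pics/sidec.png

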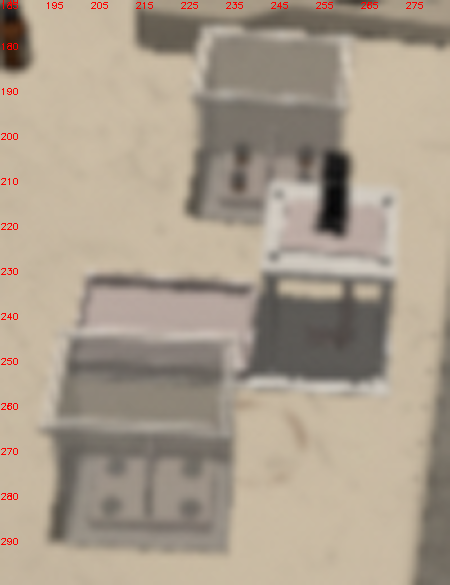

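```bash
cat > h.py <<'E'
from bench import robot
import cv2,numpy as np
from scipy.optimize import least_squares
def proj(n,P):
    i=robot.camera_info(n);M=np.linalg.inv(i["world_from_camera"])
    return cv2.projectPoints(np.asarray(P,float).reshape(-1,3),cv2.Rodrigues(M[:3,:3])[0],M[:3,3],np.array(i["intrinsics"]),np.array(i["dist_coeffs"]))[0][:,0]
def place(p,L):
    L=np.asarray(L,float);c,s=np.cos(p[2]),np.sin(p[2])
    return np.c_[p[0]+c*L[:,0]-s*L[:,1],p[1]+s*L[:,0]+c*L[:,1],L[:,2]]
def fit(obs,p0=(.4,.15,0)):  # obs: list of (cam, local Nx3 (z abs), pixels)
    f=lambda p:np.concatenate([(proj(n,place(p,L))-px).ravel() for n,L,px in obs])
    r=least_squares(f,p0,loss="soft_l1");return r.x,f(r.x).reshape(-1,2)
tp=lambda X:(np.array(X)+.5)/5-.5+[105,140]
sp=lambda X:(np.array(X)+.5)/4.5-.5+[185,170]
def rect(a,b,z,cx=0):return np.array([[cx+a/2,b/2,z],[cx+a/2,-b/2,z],[cx-a/2,-b/2,z],[cx-a/2,b/2,z]])
SR=[1,2,3,0] # side order UL,UR,LR,LL
E
cat > m.py <<'E'
from h import *
o={}
T=("top",rect(.084,.076,.12,-.064),tp([(305,262),(457,259),(463,424),(313,427)]))
S=("side",rect(.084,.076,.12,-.064)[SR],sp([(268,183),(398,185),(393,277),(263,272)]))
Y=("top",rect(.118,.074,.02,.046)[:2],tp([(337,50),(473,45)]))
R=rect(.108,.072,.13)
JT=("top",R,tp([(583,130),(722,137),(722,328),(587,330)]));JS=("side",R[SR],sp([(203,30),(350,38),(343,105),(198,97)]))
V=("top",rect(.048,.028,.032),tp([(632,203),(682,199),(689,285),(638,288)]))
LJ=("side",R[SR],sp([(70,335),(235,340),(232,430),(48,430)]))
np.set_printoptions(suppress=True,precision=3)
for k,ob in dict(stT=[T],stS=[S],tray=[T,Y],st=[T,S,Y],jT=[JT],jS=[JS],j=[JT,JS],vials=[V],ljar=[LJ]).items():
    p,r=fit(ob);o[k]=p;print(k,p[:2],np.degrees(p[2]).round(2),"res",r.round(1).tolist())
t=np.load("top0.npy")[...,::-1];s=np.load("side0.npy")[...,::-1]
a=np.hstack([cv2.resize(t[160:212,112:162],(400,416),interpolation=3),cv2.resize(t[160:212,215:265],(400,416),interpolation=3)])
b=np.hstack([cv2.resize(s[252:297,190:240],(400,180*2),interpolation=3),cv2.resize(s[190:235,220:270],(400,360),interpolation=3)])
a=cv2.resize(a,(560,290));b=cv2.resize(b,(560,252));cv2.imwrite("pics/conf.png",cv2.convertScaleAbs(np.vstack([a,b]),alpha=1.2))
E
python3 m.py
```

```text
stT [0.463 0.252] 3.84 res [[0.8, 0.4], [-0.2, -0.0], [-0.5, -0.4], [0.0, 0.0]]
stS [0.463 0.255] 6.91 res [[-0.0, -0.2], [-0.3, 0.5], [0.9, -0.1], [-0.4, -0.2]]
tray [0.463 0.253] 4.4 res [[0.6, 0.6], [-0.5, -0.1], [-0.4, -0.5], [0.1, 0.2], [0.7, 0.0], [-0.3, -0.2]]
st [0.463 0.253] 4.75 res [[0.6, 0.6], [-0.5, -0.3], [-0.2, -0.7], [0.3, 0.2], [0.5, -0.5], [0.2, 1.0], [0.4, 0.4], [-0.9, -0.6], [0.5, 0.1], [-0.6, -0.3]]
jT [0.461 0.111] 2.37 res [[-0.1, -0.9], [0.2, -2.6], [0.6, 1.3], [-0.7, 1.2]]
jS [0.46  0.115] 5.64 res [[-0.5, -0.4], [0.6, -0.4], [1.3, 0.4], [-1.9, 0.2]]
j [0.461 0.112] 3.06 res [[-0.7, -0.7], [-0.4, -2.7], [0.5, 1.2], [-0.7, 1.4], [-0.0, -1.6], [0.9, -0.6], [0.5, 0.0], [-2.5, -1.2]]
vials [0.46  0.113] 6.12 res [[-0.0, -0.1], [0.0, -0.0], [-0.1, -0.0], [0.0, 0.1]]
ljar [0.485 0.392] 8.12 res [[-2.3, -1.2], [1.7, -1.2], [1.2, 1.6], [-1.0, 0.4]]
```

View pics/conf.png

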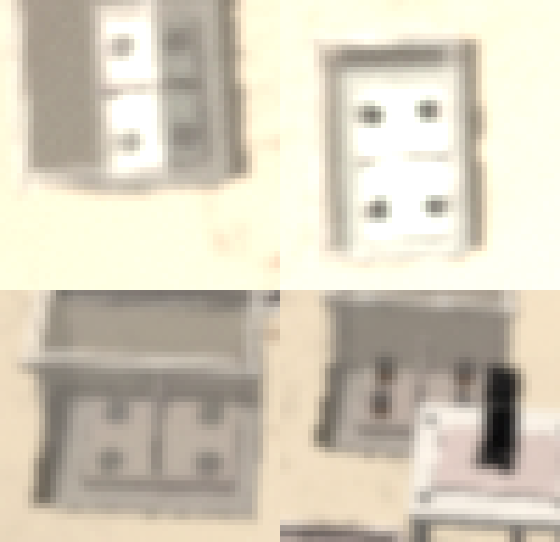

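Emit:
carry_out(motion=[[0,0,0,-5.4,3.3],[0,0,0,-5.4,3.3],[0,0,0,-5.4,3.3],[0,0,0,-5.4,3.3],[0,0,0,-5.4,3.3]], force=60)

```text
time: 0.72
position: [0.2167, -0.559, 0.5026]
tcp_rot: [-3.138, -0.125, 0.0]
ft_force: [-0.4, -0.5, 0.7]
gripper_width: 0.0854
gripper_force: 0.0
```

Emit:
carry_out(motion=[[0,4.8,-1.8,0,0],[0,4.8,-1.8,0,0],[0,4.8,-1.8,0,0],[0,4.8,-1.8,0,0],[0,4.8,-1.8,0,0]])

```text
time: 1.35
position: [0.45, -0.4492, 0.5008]
tcp_rot: [-3.138, -0.128, 0.001]
ft_force: [-0.1, -0.7, 0.2]
gripper_width: 0.0856
gripper_force: 0.0
```

```bash
cat > go.py <<'E'
import sys
from h import *
from scipy.spatial.transform import Rotation as Ro
# go.py x y z yaw(deg): remaining shift in tool axes (cm) and spin
s=robot.observe();R=Ro.from_rotvec(s["tcp_rot"]).as_matrix();p=s["position"]
yaw=np.degrees(np.arctan2(R[1,0],R[0,0]))
np.set_printoptions(suppress=True,precision=3)
print("t",round(s["time"],2),"pos",p,"yaw",yaw.round(2),"tilt",np.degrees(np.arccos(-R[2,2])).round(2),"F",s["ft_force"],"w",round(s["gripper_width"],4))
a=[float(v) for v in sys.argv[1:]]
for i in range(0,len(a)-3,4):
    d=np.array(a[i:i+3])-p;print("shift cm",(R.T@d*100).round(2),"spin",round(yaw-a[i+3],2))
E
python3 go.py .45 -.45 .5 4.75; cat >c.py <<'E'
from h import *
np.set_printoptions(suppress=True,precision=4)
p,r=fit([("top",rect(.064,.042,.124),tp([(333,285),(417,280),(420,405),(337,409)]))]);print("collar",p,np.degrees(p[2]),r.round(1).tolist())
p,r=fit([("top",rect(.018,.018,.184),tp([(340,326),(376,324),(380,360),(343,362)]))]);print("handle?",p)
for z in(.124,.184):print(proj("top",[[.399,.248,z]]),proj("side",[[.399,.248,z]]))
print(tp([(377,345),(362,343)]),sp([(336,152),(334,225)]))
E
python3 c.py
```

```text
t 1.35 pos [ 0.45  -0.449  0.501] yaw 4.68 tilt 0.05 F [-0.058 -0.65   0.185] w 0.0856
shift cm [-0.01  0.08  0.08] spin -0.07
collar [0.398  0.2511 0.0741] 4.243057127170627 [[0.2, -0.2], [-0.3, 0.1], [-0.1, 0.1], [0.2, -0.0]]
handle? [0.3977 0.2482 0.1118]
[[181.1815 208.1703]] [[258.2246 219.4635]]
[[176.6344 207.6658]] [[258.8734 204.6925]]
[[180.  208.6]
 [177.  208.2]] [[259.2778 203.3889]
 [258.8333 219.6111]]
```

Emit:
carry_out(motion=[[0,0,-5,0,0],[0,0,-5,0,0],[0,0,-5,0,0],[0,0,-5,0,0],[0,0,-5,0,0]])

```text
time: 1.98
position: [0.4278, -0.1993, 0.5009]
tcp_rot: [-3.138, -0.128, 0.001]
ft_force: [0.3, -0.1, 0.4]
gripper_width: 0.0858
gripper_force: 0.0
```

Emit:
carry_out(motion=[[0,0,-5,0,0],[0,0,-5,0,0],[0,0,-5,0,0],[0,0,-5,0,0],[0,0,-5,0,0]])

```text
time: 2.6
position: [0.4072, 0.0497, 0.5011]
tcp_rot: [-3.139, -0.128, 0.001]
ft_force: [0.9, 0.6, 0.2]
gripper_width: 0.0854
gripper_force: 0.0
```

Emit:
carry_out(motion=[[0,0,-5,0,0],[0,0,-5,0,0],[0,0,-5,0,0],[0,0,-5,0,0],[0,0,0,0,0]])

```text
time: 3.22
position: [0.3906, 0.2502, 0.5005]
tcp_rot: [-3.138, -0.136, 0.003]
ft_force: [0.1, -0.7, -0.4]
gripper_width: 0.0853
gripper_force: 0.0
```

Emit:
carry_out(motion=[[0,0,0,5,0],[0,0,0,5,0],[0,0,0,5,0],[0,0,0,5,0],[0,0,0,5,0]])

```text
time: 3.85
position: [0.3915, 0.2462, 0.2499]
tcp_rot: [3.139, 0.127, 0.001]
ft_force: [0.7, 1.0, -0.2]
gripper_width: 0.0848
gripper_force: 0.0
```

```bash
python3 go.py .398 .249 .137 4.6
```

```text
t 3.85 pos [0.391 0.246 0.25 ] yaw 4.64 tilt 0.03 F [ 0.742  0.991 -0.21 ] w 0.0848
shift cm [ 0.67 -0.23 11.29] spin 0.04
```

Emit:
carry_out(motion=[[0,0.3,-0.1,1,0],[0,0.4,-0.1,3.5,0],[0,0,0,3.5,0],[0,0,0,3.2,0],[0,0,0,0,0]])

```text
time: 4.47
position: [0.3981, 0.2495, 0.139]
tcp_rot: [3.138, 0.128, -0.004]
ft_force: [-1.0, 0.2, 0.1]
gripper_width: 0.0851
gripper_force: 0.0
```

Emit:
carry_out(motion=[[120,0,0,0,0],[180,0,0,0,0],[255,0,0,0,0],[255,0,0,0,0],[255,0,0,0,0]], force=60)

```text
time: 5.1
position: [0.3987, 0.2504, 0.1401]
tcp_rot: [-3.138, -0.129, -0.002]
ft_force: [-0.9, 0.5, 6.2]
gripper_width: 0.0173
gripper_force: 58.4
```

```bash
python3 go.py .398 .249 .137 4.6; python3 - <<'E'
from h import *
im=np.hstack([cv2.resize(robot.camera("side")[130:260,200:290,::-1],(400,578),interpolation=3),cv2.resize(robot.camera("top")[140:235,150:215,::-1],(395,578),interpolation=3)])
cv2.imwrite("pics/grasp.png",im)
E
```

```text
t 5.1 pos [0.399 0.25  0.14 ] yaw 4.7 tilt 0.07 F [-0.881  0.498  6.24 ] w 0.0173
shift cm [-0.09  0.13  0.31] spin 0.1
```

View pics/grasp.png

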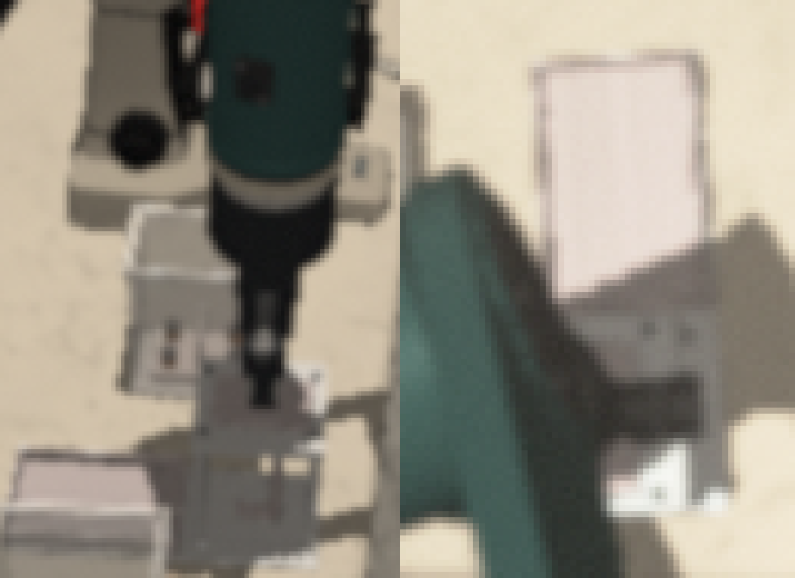

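Emit:
carry_out(motion=[[255,0,0,-1,0],[255,0,0,-2,0],[255,0,0,-4,0],[255,0,0,-4.5,0],[255,0,0,-4.5,0]])

```text
time: 5.82
position: [0.3977, 0.2499, 0.301]
tcp_rot: [3.139, 0.129, -0.001]
ft_force: [0.7, -0.1, -0.9]
gripper_width: 0.0172
gripper_force: 58.5
```

```bash
python3 go.py .436 .1105 .30 5.5 .436 .1105 .167 5.5; python3 - <<'E'
from h import *
print(proj("top",place((.460,.113,.1),[[0,.015,.056],[0,-.015,.056]])),tp([(625,246),(690,241)]))
cv2.imwrite("pics/lift.png",cv2.resize(robot.camera("side")[120:300,180:330,::-1],(500,600),interpolation=3))
E
```

```text
t 5.83 pos [0.398 0.25  0.301] yaw 4.69 tilt 0.03 F [ 0.741 -0.081 -0.873] w 0.0172
shift cm [ 2.67 14.21  0.1 ] spin -0.81
shift cm [ 2.68 14.2  13.4 ] spin -0.81
[[230.69569224 188.16032835]
 [241.68688736 187.39089925]] [[229.6 188.8]
 [242.6 187.8]]
```

View pics/lift.png

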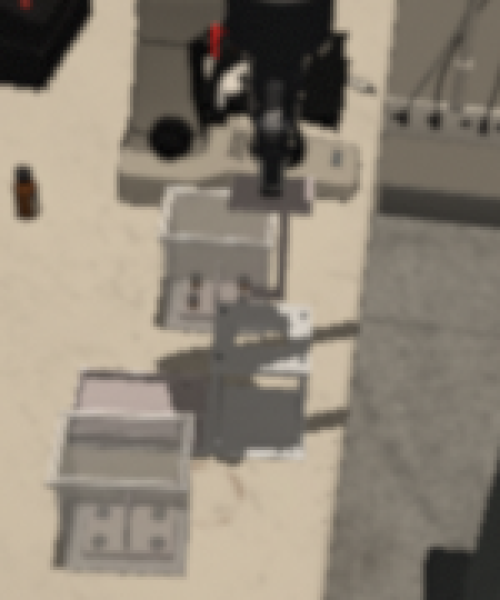

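Emit:
carry_out(motion=[[255,0.5,3,0,0],[255,0.7,4,0,-0.4],[255,0.7,4,0,-0.4],[255,0.7,3.1,0,0],[255,0,0,0,0]])

```text
time: 6.5
position: [0.4367, 0.1102, 0.2994]
tcp_rot: [3.138, 0.146, 0.0]
ft_force: [-0.2, 0.0, -0.9]
gripper_width: 0.0176
gripper_force: 59.0
```

```bash
python3 go.py .435 .1105 .30 5.5 .435 .1105 .167 5.5; python3 - <<'E'
from h import *
im=robot.camera("side");s=robot.observe();p=s["position"]
for z in(.112,.006):print("foot lip/shaft ends pred",proj("side",place((p[0],p[1],np.radians(5.5)),[[.015,0,p[2]-.132+z],[-.011,0,p[2]-.132+z]])).round(1).tolist())
print("carrier bar",proj("side",place((.4595,.113,.1),[[0,.013,.056],[0,-.013,.056]])).round(1).tolist())
a=cv2.resize(im[130:230,210:290,::-1],(480,600),interpolation=3)
for k in range(0,80,10):cv2.putText(a,str(210+k),(k*6,8),0,.3,(0,0,255))
for k in range(0,100,10):cv2.putText(a,str(130+k),(0,k*6+4),0,.3,(0,0,255))
cv2.imwrite("pics/over.png",a)
E
```

```text
t 6.5 pos [0.437 0.11  0.299] yaw 5.32 tilt 0.03 F [-0.163  0.045 -0.919] w 0.0176
shift cm [-0.17 -0.04 -0.06] spin -0.18
shift cm [-0.17 -0.05 13.24] spin -0.18
foot lip/shaft ends pred [[248.6, 145.4], [257.7, 145.9]]
foot lip/shaft ends pred [[248.2, 173.6], [256.7, 174.1]]
carrier bar [[245.0, 203.6], [245.6, 197.9]]
```

View pics/over.png

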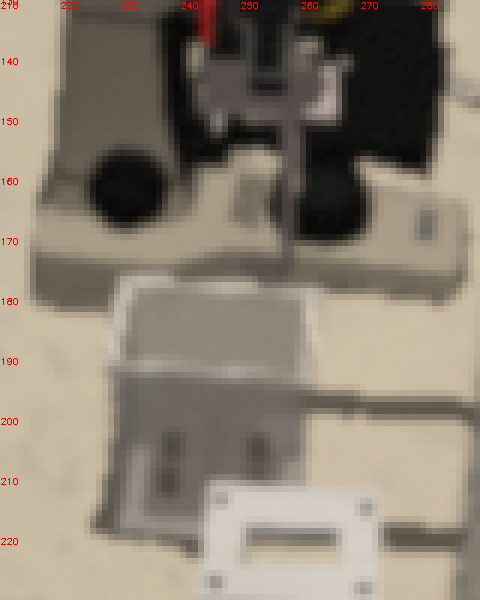

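Emit:
carry_out(motion=[[255,-0.15,0,2,0],[255,0,0,3,0],[255,0,0,3,0],[255,0,0,2,0],[255,0,0,0,0]])

```text
time: 7.18
position: [0.4331, 0.1126, 0.1981]
tcp_rot: [-3.138, -0.152, 0.006]
ft_force: [0.1, 0.4, -0.9]
gripper_width: 0.0174
gripper_force: 58.9
```

Emit:
carry_out(motion=[[255,0,0,1,0],[255,0,0,1,0],[255,0,0,1,0],[255,0,0,0.2,0],[255,0,0,0,0]])

```text
time: 7.8
position: [0.4349, 0.1117, 0.1672]
tcp_rot: [-3.138, -0.15, 0.001]
ft_force: [-0.1, 0.3, -0.3]
gripper_width: 0.0171
gripper_force: 58.9
```

```bash
python3 go.py .435 .1105 .167 5.5 .4575 .1127 .167 5.5
```

```text
t 7.8 pos [0.435 0.112 0.167] yaw 5.48 tilt 0.02 F [-0.126  0.333 -0.275] w 0.0171
shift cm [-0.    0.12  0.02] spin -0.02
shift cm [2.26 0.12 0.02] spin -0.02
```

Emit:
carry_out(motion=[[255,0.5,0.05,0,0],[255,0.6,0,0,0],[255,0.6,0,0,0],[255,0.5,0,0,0],[255,0,0,0,0]])

```text
time: 8.43
position: [0.4575, 0.1134, 0.1673]
tcp_rot: [-3.138, -0.15, -0.001]
ft_force: [-0.5, 0.7, -1.4]
gripper_width: 0.0176
gripper_force: 58.9
```

Emit:
carry_out(motion=[[255,0,0,-0.5,0],[255,0,0,-0.5,0],[255,0,0,-0.3,0],[255,0,0,-0.3,0],[255,0,0,-0.2,0]])

```text
time: 9.05
position: [0.4568, 0.1134, 0.1855]
tcp_rot: [-3.138, -0.15, 0.0]
ft_force: [1.1, 0.2, -1.4]
gripper_width: 0.0174
gripper_force: 58.9
```

Emit:
carry_out(motion=[[255,0,0,-0.3,0],[255,0,0,-0.3,0],[255,0,0,-0.3,0],[255,0,0,0,0],[255,0,0,0,0]])

```text
time: 9.68
position: [0.4568, 0.1134, 0.1943]
tcp_rot: [-3.138, -0.15, 0.0]
ft_force: [0.0, 0.1, -2.9]
gripper_width: 0.0174
gripper_force: 58.9
```

```bash
python3 go.py .4575 .1127 .167 5.5;python3 - <<'E'
from h import *
im=robot.camera("side")
a=cv2.resize(im[130:230,210:290,::-1],(480,600),interpolation=3)
cv2.imwrite("pics/hooked.png",a)
E
```

```text
t 9.68 pos [0.457 0.113 0.194] yaw 5.49 tilt 0.01 F [ 0.005  0.063 -2.898] w 0.0174
shift cm [0.06 0.08 2.73] spin -0.01
```

Emit:
carry_out(motion=[[255,0,0,-0.4,0],[255,0,0,-0.7,0],[255,0,0,-0.9,0],[255,0,0,-1,0],[255,0,0,-1,0]])

```text
time: 10.35
position: [0.457, 0.1134, 0.2353]
tcp_rot: [-3.138, -0.15, -0.001]
ft_force: [-0.2, -0.0, -3.1]
gripper_width: 0.0172
gripper_force: 58.9
```

Emit:
carry_out(motion=[[255,0,0,-1,0],[255,0,0,-1,0],[255,0,0,-1,0],[255,0,0,-1,0],[255,0,0,-1,0]])

```text
time: 10.98
position: [0.4569, 0.1134, 0.285]
tcp_rot: [-3.138, -0.15, 0.0]
ft_force: [0.7, -0.6, -3.5]
gripper_width: 0.0172
gripper_force: 58.9
```

Emit:
carry_out(motion=[[255,0,0,-1,0],[255,0,0,-1.2,0],[255,0,0,-1.2,0],[255,0,0,-0.8,0],[255,0,0,-0.4,0]])

```text
time: 11.6
position: [0.4571, 0.1134, 0.3309]
tcp_rot: [-3.138, -0.15, -0.001]
ft_force: [0.2, -0.4, -3.3]
gripper_width: 0.0174
gripper_force: 58.9
```

```bash
python3 go.py .5075 .2565 .335 5.0;python3 - <<'E'
from h import *
im=robot.camera("side");im2=robot.camera("top")
a=cv2.resize(im[100:220,200:290,::-1],(450,600),interpolation=3)
b=cv2.resize(im2[130:230,205:260,::-1],(330,600),interpolation=3)
cv2.imwrite("pics/lifted.png",np.hstack([a,b]))
E
```

```text
t 11.6 pos [0.457 0.113 0.331] yaw 5.49 tilt 0.04 F [ 0.193 -0.412 -3.264] w 0.0174
shift cm [  6.39 -13.76  -0.4 ] spin 0.49
```

View pics/lifted.png

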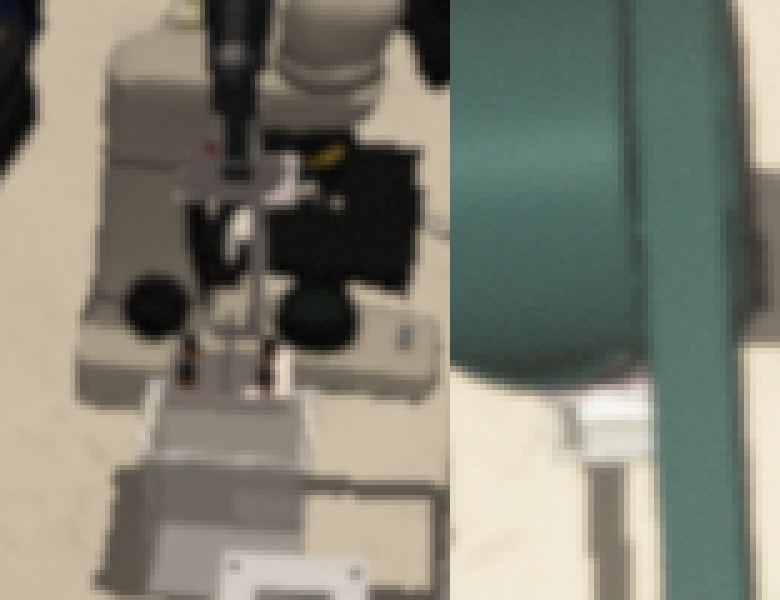

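Emit:
carry_out(motion=[[255,0.2,-0.4,-0.1,0],[255,0.4,-0.8,-0.1,0.2],[255,0.5,-1.1,0,0.2],[255,0.6,-1.3,0,0.1],[255,0.7,-1.5,0,0]])

```text
time: 12.32
position: [0.4765, 0.1676, 0.3322]
tcp_rot: [-3.138, -0.137, 0.0]
ft_force: [-0.2, -0.9, -2.5]
gripper_width: 0.0177
gripper_force: 58.8
```

Emit:
carry_out(motion=[[255,0.7,-1.5,0,0],[255,0.7,-1.5,0,0],[255,0.7,-1.5,0,0],[255,0.6,-1.3,0,0],[255,0.5,-1.1,0,0]])

```text
time: 12.95
position: [0.5023, 0.2388, 0.3323]
tcp_rot: [-3.139, -0.137, 0.0]
ft_force: [-0.3, 1.3, -2.2]
gripper_width: 0.0172
gripper_force: 58.8
```

Emit:
carry_out(motion=[[255,0.3,-0.8,0,0],[255,0.3,-0.6,0,0],[255,0.2,-0.4,0,0],[255,0,0,0,0],[255,0,0,0,0]])

```text
time: 13.58
position: [0.5083, 0.2562, 0.3323]
tcp_rot: [3.138, 0.136, -0.0]
ft_force: [0.8, 0.2, -2.9]
gripper_width: 0.0173
gripper_force: 58.8
```

```bash
python3 go.py .5065 .2565 .181 5.0;python3 - <<'E'
from h import *
im=robot.camera("side");cv2.imwrite("pics/s2.png",im[:,:,::-1])
E
```

```text
t 13.57 pos [0.508 0.256 0.332] yaw 4.98 tilt 0.01 F [ 0.796  0.152 -2.872] w 0.0173
shift cm [-0.18 -0.04 15.13] spin -0.02
```

Emit:
carry_out(motion=[[255,-0.1,0,0.5,0],[255,0,0,1,0],[255,0,0,1.5,0],[255,0,0,1.5,0],[255,0,0,1.5,0]])

```text
time: 14.25
position: [0.5071, 0.2563, 0.2708]
tcp_rot: [3.138, 0.137, -0.002]
ft_force: [-0.0, 0.2, -2.4]
gripper_width: 0.0174
gripper_force: 58.8
```

Emit:
carry_out(motion=[[255,0,0,1.5,0],[255,0,0,1.5,0],[255,0,0,1.5,0],[255,0,0,1,0],[255,0,0,0.8,0]])

```text
time: 14.88
position: [0.5075, 0.2564, 0.2087]
tcp_rot: [-3.139, -0.137, 0.0]
ft_force: [-0.0, 0.7, -2.3]
gripper_width: 0.017
gripper_force: 58.8
```

Emit:
carry_out(motion=[[255,0,0,0.7,0],[255,0,0,0.5,0],[255,0,0,0.3,0],[255,0,0,0.2,0],[255,0,0,0,0]])

```text
time: 15.5
position: [0.5075, 0.2564, 0.1924]
tcp_rot: [-3.138, -0.137, -0.0]
ft_force: [-0.6, 0.4, -2.3]
gripper_width: 0.0174
gripper_force: 58.8
```

```bash
python3 go.py .5065 .2565 .170 5.0;python3 - <<'E'
from h import *
im=robot.camera("side");cv2.imwrite("pics/s3.png",im[:,:,::-1])
E
```

```text
t 15.5 pos [0.507 0.256 0.192] yaw 4.99 tilt 0.01 F [-0.59   0.414 -2.29 ] w 0.0174
shift cm [-0.1  -0.02  2.24] spin -0.01
```

Carrier is about 11 mm above the tray floor. I'll look before setting it down.

```bash
python3 - <<'E'
from h import *
a=cv2.resize(cv2.imread("pics/s3.png")[165:265,190:290],(600,600),interpolation=3)
P=place((.463,.253,np.radians(4.75)),np.vstack([rect(.114,.07,.007,.046)]))
print(((proj("side",P)-[190,165])*6).round().tolist())
cv2.imwrite("pics/tray.png",a)
E
```

```text
[[66.0, 512.0], [90.0, 405.0], [306.0, 420.0], [292.0, 528.0]]
```

View pics/tray.png

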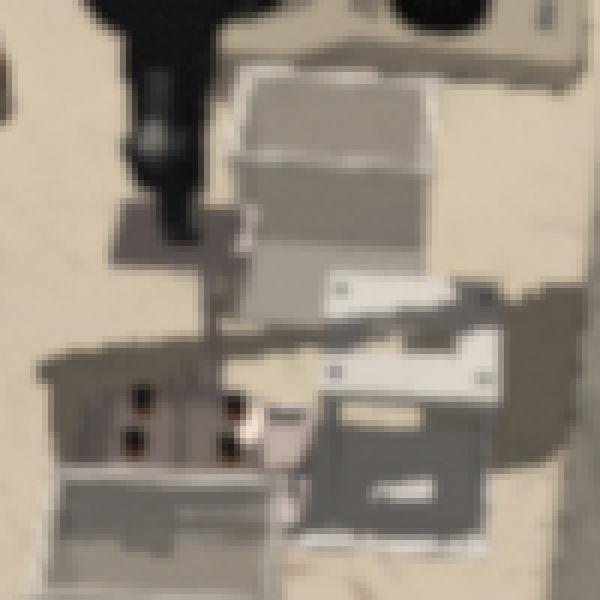

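Emit:
carry_out(motion=[[255,0,0,0.3,0],[255,0,0,0.3,0],[255,0,0,0.2,0],[255,0,0,0.2,0],[255,0,0,0.2,0]])

```text
time: 16.18
position: [0.5076, 0.2565, 0.1803]
tcp_rot: [-3.138, -0.137, -0.0]
ft_force: [-0.2, 0.4, -1.3]
gripper_width: 0.0169
gripper_force: 58.9
```

Emit:
carry_out(motion=[[255,0,0,0.2,0],[255,0,0,0.2,0],[255,0,0,0.2,0],[255,0,0,0.2,0],[255,0,0,0.2,0]])

```text
time: 16.8
position: [0.5075, 0.2564, 0.1702]
tcp_rot: [-3.138, -0.137, -0.0]
ft_force: [-1.5, -0.5, -1.1]
gripper_width: 0.0174
gripper_force: 58.9
```

```bash
python3 go.py .5065 .2565 .170 5.0
```

```text
t 16.8 pos [0.507 0.256 0.17 ] yaw 4.99 tilt 0.01 F [-1.549 -0.482 -1.071] w 0.0174
shift cm [-0.09 -0.01  0.02] spin -0.01
```

Emit:
carry_out(motion=[[255,-0.3,0,0,0],[255,-0.5,0,0,0],[255,-0.5,0,0,0],[255,-0.5,0,0,0],[255,-0.5,0,0,0]])

```text
time: 17.42
position: [0.4841, 0.2544, 0.1704]
tcp_rot: [-3.138, -0.137, -0.0]
ft_force: [-0.0, 0.1, -1.4]
gripper_width: 0.0174
gripper_force: 58.9
```

Emit:
carry_out(motion=[[255,0,0,0,0],[255,0,0,-0.3,0],[255,0,0,-0.5,0],[255,0,0,-0.7,0],[255,0,0,-0.7,0]])

```text
time: 18.05
position: [0.4847, 0.2545, 0.193]
tcp_rot: [-3.138, -0.137, -0.0]
ft_force: [0.1, 0.2, -1.3]
gripper_width: 0.0173
gripper_force: 58.9
```

```bash
python3 go.py .3985 .2500 .31 4.7
```

```text
t 18.05 pos [0.485 0.254 0.193] yaw 4.98 tilt 0.02 F [ 0.107  0.194 -1.278] w 0.0173
shift cm [ -8.63  -0.31 -11.71] spin 0.28
```

Emit:
carry_out(motion=[[255,0,0,-1.5,0],[255,0,0,-2.5,0],[255,0,0,-3,0],[255,0,0,-3,0],[255,0,0,-1.5,0.3]])

```text
time: 18.68
position: [0.4853, 0.2547, 0.3099]
tcp_rot: [-3.138, -0.128, -0.005]
ft_force: [0.7, 0.3, -0.7]
gripper_width: 0.0174
gripper_force: 58.9
```

Emit:
carry_out(motion=[[255,-2,0,0,0],[255,-2.5,-0.3,0,0],[255,-2.5,0,0,0],[255,-1.6,0,0,0],[255,0,0,0,0]])

```text
time: 19.3
position: [0.3968, 0.25, 0.3068]
tcp_rot: [3.139, 0.13, -0.002]
ft_force: [0.6, -0.0, -1.9]
gripper_width: 0.017
gripper_force: 59.0
```

```bash
python3 go.py .3985 .2500 .140 4.7
```

```text
t 19.3 pos [0.397 0.25  0.307] yaw 4.73 tilt 0.08 F [ 0.56  -0.007 -1.871] w 0.017
shift cm [ 0.2   0.01 16.68] spin 0.03
```

Emit:
carry_out(motion=[[255,0.1,0,0,0],[255,0,0,1.5,0],[255,0,0,2,0],[255,0,0,1.5,0],[255,0,0,0,0]])

```text
time: 19.92
position: [0.3987, 0.2499, 0.2556]
tcp_rot: [3.138, 0.128, -0.005]
ft_force: [-0.3, -0.3, -0.8]
gripper_width: 0.0174
gripper_force: 59.0
```

```bash
python3 go.py .3985 .2500 .141 4.7
```

```text
t 19.93 pos [0.399 0.25  0.256] yaw 4.67 tilt 0.21 F [-0.316 -0.287 -0.822] w 0.0174
shift cm [ 0.02 -0.02 11.46] spin -0.03
```

Emit:
carry_out(motion=[[255,0,0,1.5,0],[255,0,0,2,0],[255,0,0,2,0],[255,0,0,2,0],[255,0,0,1.5,0]])

```text
time: 20.55
position: [0.3996, 0.2505, 0.1664]
tcp_rot: [-3.139, -0.129, -0.0]
ft_force: [-0.1, 0.5, -1.3]
gripper_width: 0.0173
gripper_force: 59.0
```

Emit:
carry_out(motion=[[255,0,0,1,0],[255,0,0,0.5,0],[255,0,0,0.4,0],[255,0,0,0.3,0],[255,0,0,0,0]])

```text
time: 21.18
position: [0.3996, 0.2505, 0.1454]
tcp_rot: [-3.139, -0.129, -0.0]
ft_force: [-0.1, 0.1, -1.0]
gripper_width: 0.0174
gripper_force: 59.0
```

```bash
python3 go.py .3985 .2500 .140 4.7
```

```text
t 21.18 pos [0.4   0.25  0.145] yaw 4.69 tilt 0.01 F [-0.13   0.069 -1.032] w 0.0174
shift cm [-0.12  0.04  0.54] spin -0.01
```

Emit:
carry_out(motion=[[255,-0.1,0,0.1,0],[255,0,0,0.2,0],[255,0,0,0.1,0],[255,0,0,0.1,0],[255,0,0,0.05,0]])

```text
time: 21.8
position: [0.3986, 0.2504, 0.1401]
tcp_rot: [-3.139, -0.129, 0.0]
ft_force: [-2.8, -0.5, 7.6]
gripper_width: 0.0171
gripper_force: 60.2
```

```bash
python3 go.py .3985 .2500 .140 4.7
```

```text
t 21.8 pos [0.399 0.25  0.14 ] yaw 4.69 tilt 0.01 F [-2.823 -0.476  7.603] w 0.0171
shift cm [-0.01  0.04  0.01] spin -0.01
```

Collar is seated. Opening, then retreating straight up.

Emit:
carry_out(motion=[[150,0,0,0,0],[80,0,0,0,0],[0,0,0,0,0],[0,0,0,0,0],[0,0,0,0,0]])

```text
time: 22.42
position: [0.3986, 0.2504, 0.1398]
tcp_rot: [-3.139, -0.129, 0.0]
ft_force: [0.7, 1.1, 0.4]
gripper_width: 0.0855
gripper_force: 0.0
```

Emit:
carry_out(motion=[[0,0,0,-1,0],[0,0,0,-3,0],[0,0,0,-5,0],[0,0,0,-5,0],[0,0,0,-5,0]])

```text
time: 23.05
position: [0.3983, 0.2502, 0.3323]
tcp_rot: [-3.139, -0.128, -0.001]
ft_force: [0.4, 0.3, 0.3]
gripper_width: 0.0852
gripper_force: 0.0
```

Emit:
carry_out(motion=[[0,0,0,-5,0],[0,0,0,-5,0],[0,0,0,-3,0],[0,0,0,0,0],[0,0,0,0,0]])

```text
time: 23.68
position: [0.3981, 0.2501, 0.4593]
tcp_rot: [3.139, 0.128, -0.001]
ft_force: [0.1, 0.2, -0.6]
gripper_width: 0.0858
gripper_force: 0.0
```

```bash
python3 go.py; python3 - <<'E'
from h import *
im=robot.camera("side");old=np.load("side0.npy")
print("picker region diff",np.abs(im[203:257,243:275].astype(int)-old[203:257,243:275]).mean())
print("handle dark px", (im[200:225,245:275].sum(2)<120).sum(),(old[200:225,245:275].sum(2)<120).sum(), np.argwhere(im[200:225,245:275].sum(2)<120).mean(0),np.argwhere(old[200:225,245:275].sum(2)<120).mean(0))
# vials: dark pixels in the tray area
m=(im[222:245,200:240].sum(2)<170);n,l,st,c=cv2.connectedComponentsWithStats(m.astype(np.uint8));print((c[1:]+[200,222]).round(1).tolist(),st[1:,4])
print("pred vial tops",proj("side",place((.509,.2565,np.radians(5)),rect(.048,.028,.033))).round(1).tolist())
E
```

```text
t 23.68 pos [0.398 0.25  0.459] yaw 4.69 tilt 0.05 F [ 0.09   0.167 -0.578] w 0.0858
picker region diff 24.435956790123456
handle dark px 64 53 [12.5625   13.796875] [13.01886792 13.81132075]
[[213.4, 233.2], [229.1, 233.7], [212.0, 240.5], [228.5, 241.5]] [5 9 2 4]
pred vial tops [[212.5, 240.1], [213.8, 232.9], [229.4, 234.0], [228.4, 241.2]]
```

```bash
python3 -c "
from bench import robot
print(robot.sign_off())"
```

```text
the job is handed in; nothing more can be done
None
```

The loaded carrier is upright in the tray, the picker is back in its stand, the empty carrier was left in its jar, and the job was handed in at about 24 s; `sign_off` returned no verdict.

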